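# Close a split mould with the bench clamp, then free the clamp

## Task

The green split mould in the bench clamp stands open. Squeeze the clamp's orange trigger, as often as it takes, until the jaw has pushed the loose half tight against the fixed half and holds it there with the trigger let go; then press the white release tab so that the jaw springs all the way back, and leave the mould closed. Do not touch the jaw or the loose half directly, and leave the two spare trays and the wooden block beside the clamp where they are.

Things in the scene. Friction and masses are not known exactly. Their poses are not given: they have to be found in the camera images.
- clamp: Grey bench clamp, fixed to the table on a 74 x 325 mm plate 14 mm thick. Origin on the table, z up, y along the bar from handle end to fixed jaw. In this frame (mm) the grey head is 40 wide (x), y -102 to -42, top at z 83; the bar sticks out behind to y -208, z 26 to 46. The mould's fixed half (60 x 45 x 32, part of the clamp) has its joint face at y 76, top at z 46.
- grip_mid (a point): Middle of the black fixed grip, an upright post 20 (x) x 12 (y) mm that stands out of the head up to z 126 mm; this point is at z 105, y -89 in the clamp's frame, axes as the clamp's. The orange trigger stands beside it on its +y side. Only the trigger gives, so fingers centred 8 mm to +y of this point, 85 mm apart, straddle both and take up the whole squeeze.
- trigger_mid (a point): Point on the front (+y) face of the orange trigger at z 105 mm, 38 mm to +y of grip_mid at rest. The trigger is 18 wide (x), 8 thick, its top at z 124; it swings about a pin 30 mm below and 9 mm to -y of this point, leaning 10 degrees forward at rest and 20 degrees back squeezed. Rear of grip to front of trigger at z 105: 44 mm at rest, 28 mm squeezed.
- trigger (a joint): Orange trigger: 0 let go, 0.52 rad fully squeezed towards the grip. Sprung: returns by itself. The first 0.15 rad are idle, then a pawl pushes the jaw; 10 to 20 N near z 105 are enough (30 N is safe). A full squeeze walks the jaw 10 mm; let go fully between squeezes. With the mould closed it stops hard before its end.
- jaw (a joint): Jaw travel along the clamp's +y in m: 0 fully back, 0.030 when the mould is closed. A ratchet holds it in steps of 5 mm when the trigger is let go (0, 0.0045, 0.0095, ... 0.0295), so a closed and held mould reads 0.0295. It starts at one of the first three steps. A spring draws it back to 0 when the tab is pressed, in under 1 s.
- tab_top (a point): Centre of the top of the white release tab, a flat plate 36 (x) x 30 (y) mm, 80 mm above the table and 61 mm behind (-y of) grip_mid, with free air above it. Axes as the clamp's.
- release_tab (a joint): White release tab: 0 up, 0.007 m fully down. Sprung (2 N at the top, 5 N fully down); pressed straight down by 4 mm or more it frees the jaw. It bobs up to 3 mm by itself as the ratchet clicks.
- jaw_pad: Black jaw pad, 50 (x) x 10 (y) x 28 (z) mm, at the front end of the bar. Origin in the middle of its front face, axes as the clamp's. Not to be touched by the robot.
- loose_half: Loose half of the green split mould: a half tray open on its +y side, 60 (x) x 45 (y) x 32 (z) mm, 0.3 kg, lying on the clamp's plate between jaw pad and fixed half. Origin at the centre of its underside, y towards the fixed half. Closed, its origin is at y 53.5 mm in the clamp's frame; at the start 7 to 15 mm short of that. Not to be touched by the robot.
- tray_a: Bystander: green open tray 75 x 55 x 34 mm with a card scrap in it, loose beside the clamp. Origin at the centre of its underside.
- tray_b: Bystander: green open tray 60 x 60 x 40 mm with one divider, loose beside the clamp. Origin at the centre of its underside.
- liner_block: Bystander: pale wooden block 40 x 70 x 20 mm with two steel studs, loose beside the clamp. Origin at the centre of its underside.

How it is judged:
By the outcome, as a careful person would: the job done as asked, in the order asked, and still so for the second after the job is handed in, with the robot touching nothing.
It also fails if it takes over 56 s, if anything falls off the work surface, if the arm or the gripper's body presses on something with over 40 N, if the wrist force passes 120 N, or if a joint passes its speed limit or range.

## Robot

A 6-joint arm with a two-finger parallel gripper is mounted at the origin on the work surface. World frame = base frame: x ahead of the robot, y to its left, z up, the work surface at z = 0. Lengths are in m, angles in degrees, forces in N, time in s.
With the tool pointing down it reaches from about 0.4 to 0.825 m from the base axis. Payload 7 kg.
Tool frame: the origin (TCP) lies at the very end of the fingers, on their centre line; the grasp point (between the pads) lies 19 mm behind it; z points along the fingers, x is the direction in which the jaws open and shut, and the axes are right-handed (so a half turn about z gives the same grasp; the last joint's range is limited). The gripper opens to 88 mm and grips with 3 to 60 N. Pads are 19 mm wide; open, the fingers measure 130 mm over their backs; the gripper's body (78 mm by 193 mm) begins 47 mm behind the grasp point.
Start: joints at [84.632, 20.546, 0.682, 0, -70.136, -16.507], TCP at [0.252, 0.626, 0.227] pointing down, gripper open.
Joint ranges: [-176.03, 176.03], [-82.01, 121.73], [-58.28, 71.71], [-173.87, 95.51], [-174.79, -0.11], [-173.66, 173.66]. Speed limits (degrees/s): [136.94, 136.94, 172.46, 180, 180, 180].

## Interface

Orientations are given as [roll, pitch, yaw] about the fixed x, y, z axes, in that order (R = Rz(yaw) Ry(pitch) Rx(roll)).
In Python, from plant import get_state, optics, order, finder gives the robot as it stands.
- The arm moves only by the shell command python3 -m crank 'ROWS' [FORCE]. ROWS is JSON, a list of rows, each an object of numbers: "dx", "dy", "dz": the shift along the tool's x, y, z in mm; "wx", "wy", "wz": the turn, a rotation vector about the tool's x, y, z in degrees; "hand": the opening in per cent of the stroke, from 0 (shut) to 100 (fully open). A call has 1 to 10 rows; each row shifts and turns the commanded pose from where the row before left it, along the tool's axes as they then stand; what a row does not reach is not made up. A row lasts 1/8 s, in which the tool goes at most 62.5 mm and 10.7 degrees, less where a joint would pass 70% of its speed; a pose out of reach is approached as far as the arm can. A call is refused whole if a number of a shift passes 62.5 or a number of a turn 10.7, either way. A call with a gripper value outside its range is refused whole. The fingers move at their own pace and stop on an object; FORCE is the grip in N (left out, the last holds). Time passes only in rows, so rows that do not move let the fingers close. It gives the time, the measured TCP pose, the force and the opening at its end, in the units of the state.
- get_state(): the state, without advancing time (a new reading comes with each control period).
- optics.capture(name): name is "scene" or "top" or "wrist"; returns the picture (480x640x3 uint8, blue, green, red); there is no depth.
- optics.calibration(name): a dict with "intrinsics" (3x3 intrinsics, pixels), "R" (3x3) and "t" (3): a world point X has camera coordinates R X + t; the wrist camera has in their place "T_tool_cam" (4x4, takes a point from camera to tool coordinates, whose origin is the TCP and whose axes are the tool frame's). Camera axes: x right, y down, z forward; pixel columns grow to the right and rows downward; lengths in m; the calibration is good to about 2 mm. The wrist camera is an equidistant fisheye: a pixel r from the principal point sees the ray r / f radians off the axis. A picture is of the moment at which its call begins: read the wrist's pose just before it. calibration takes no time and is no camera call.
- order.close_job(): hands the job in, once; it reports no verdict.
Trained networks look in the newest picture that a camera, given by its name, has taken for a name from the list of things; names that differ only in an ending like _2 or _b are one class to them, and where a whole thing is asked for, a point or a joint stands for the part that bears it (a point fixed in the world has none). Each returns a list of dicts, best first, with "conf" (0 to 1); they miss things now and then, are a little off and sometimes report something else, mostly with a low value. They report only what shows in the picture. A call takes as long as a camera call.
- finder.masks_of(thing, camera): "mask" (480x640 bool, what is visible of it) and "rect" ([centre column, centre row, width, height] in pixels, round what is visible of it).
- finder.place_of(thing, camera): "centre" ([column, row] in pixels: a listed point, or the origin of a listed thing).
The state is a dict: "time_s": time; "joints": joint angles; "qd": joint speeds; "joint_torque": joint torques, N m; "tcp_pos": TCP position; "eef_rot": TCP orientation; "contact_force": force on the tool from outside, world axes, zero at the start; "moment": the same for the moment, N m; "gripper_width": finger opening in m.
Only numpy, scipy, OpenCV 4.12 (cv2) and the standard library are available. Lean on these libraries where they do the work, as an engineer would, in place of code of your own. Each camera call takes 0.05 s, during which the arm holds its last target.

## Working session

There is one attempt and no reset: what is moved stays moved. The work goes in short steps, Python scripts to look and compute and a shell command to move; the robot and the scene stay as the last step left them, time stands still between calls to the robot, and variables do not carry over. Pictures are saved under pics/ and viewed, and the job is handed in when it is done.

```bash
ls; mkdir -p pics; python3 - <<'E'
from plant import get_state, optics, order, finder
import cv2
print(get_state())
for n in("scene","top","wrist"):
    cv2.imwrite(f"pics/{n}0.png",optics.capture(n)); c=optics.calibration(n); print(n,c)
    for t in("grip_mid","trigger_mid","tab_top","jaw_pad","loose_half","clamp"):
        print(t,[(r['conf'],r['centre']) for r in finder.place_of(t,n)[:2]])
E
```

```text
pics
{'time_s': 0.0, 'joints': array([ 8.46321764e+01,  2.05911771e+01,  6.33892291e-01, -2.12887037e-02,
       -7.01353052e+01, -1.65076683e+01]), 'qd': array([-0.00721399,  0.02329034,  0.02133317,  0.11978237, -0.04635726,
        0.04411977]), 'joint_torque': array([-2.26565724e-03, -5.82722390e+01,  2.93057907e+01,  6.99756503e+00,
        7.07566258e-03, -1.58204384e-04]), 'tcp_pos': array([0.25132614, 0.62593917, 0.22562282]), 'eef_rot': array([-1.79992876e+02, -9.44606429e-02, -1.11882748e+02]), 'contact_force': array([-0.47323361, -0.17994625,  0.32323613]), 'moment': array([-0.02419193,  0.00598985,  0.00750789]), 'gripper_width': 0.08736818751765506}
scene {'intrinsics': array([[475.23642738,   0.        , 316.87794924],
       [  0.        , 475.23642738, 245.26824768],
       [  0.        ,   0.        ,   1.        ]]), 'R': array([[-0.32416169,  0.94592208, -0.01227257],
       [ 0.59554503,  0.19397559, -0.77955088],
       [-0.73501382, -0.2600094 , -0.62621865]]), 't': array([ 0.10618695, -0.28351792,  1.22182124])}
grip_mid [(0.91, [263.5, 215.3])]
trigger_mid [(0
[... 635 characters left out ...]
_pad [(0.86, [292.9, 273.2])]
loose_half [(0.65, [273.9, 272.8])]
clamp [(0.76, [303.4, 274.3])]
wrist {'intrinsics': array([[371.64829954,   0.        , 319.2059715 ],
       [  0.        , 371.64829954, 243.79629117],
       [  0.        ,   0.        ,   1.        ]]), 'T_tool_cam': array([[ 9.99999425e-01, -1.05791257e-03,  1.75881254e-04,
        -5.48424519e-04],
       [ 9.70280518e-04,  9.62352596e-01,  2.71802390e-01,
        -7.29365667e-02],
       [-4.56802946e-04, -2.71802063e-01,  9.62353069e-01,
        -1.59150800e-01],
       [ 0.00000000e+00,  0.00000000e+00,  0.00000000e+00,
         1.00000000e+00]])}
grip_mid []
trigger_mid []
tab_top []
jaw_pad []
loose_half []
clamp []
```

View pics/scene0.png

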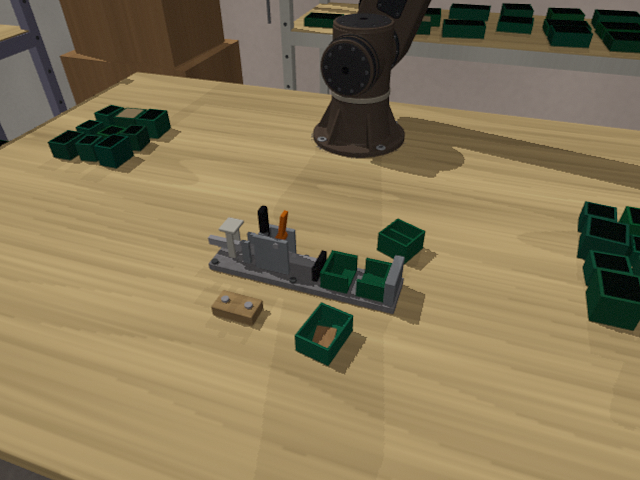

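View pics/top0.png

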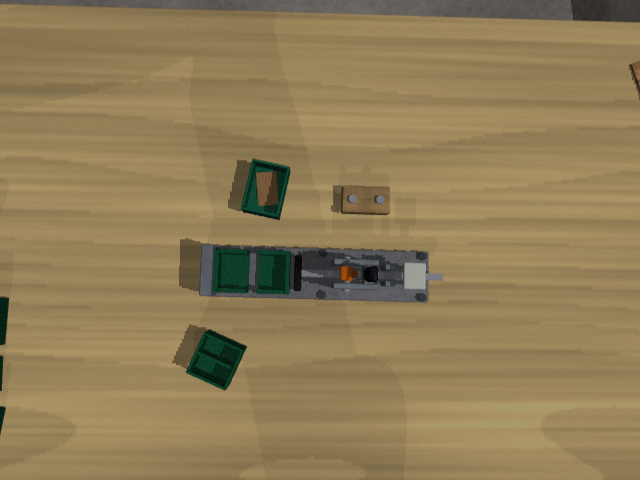

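```bash
cat > h.py <<'E'
import numpy as np
from plant import get_state, optics, order, finder
from scipy.optimize import least_squares
from scipy.spatial.transform import Rotation as Ro
C={n:optics.calibration(n) for n in("scene","top")}
def proj(n,X):
    c=C[n]; p=np.atleast_2d(X)@c['R'].T+c['t']; q=p@c['intrinsics'].T
    return q[:,:2]/q[:,2:]
def Tc(p): # clamp->world p=[x,y,yaw]
    R=Ro.from_euler('z',p[2]).as_matrix()
    return R,np.array([p[0],p[1],0])
E
python3 - <<'E'
from h import *
P={"grip_mid":[0,-89,105],"trigger_mid":[0,-51,105],"tab_top":[0,-150,80]}
O={"scene":{"grip_mid":[263.5,215.3],"trigger_mid":[283.8,224.7],"tab_top":[230.7,221.3],"clamp":[316.1,279.1]},
"top":{"grip_mid":[370.4,275.8],"trigger_mid":[344.9,272.7],"tab_top":[418.3,272.2],"clamp":[303.4,274.3]}}
P["clamp"]=[0,0,0]
def f(p):
    R,t=Tc(p);return np.concatenate([(proj(n,R@np.array(P[k])/1000+t)-np.array(v)).ravel() for n in O for k,v in O[n].items()])
for y0 in(-1.57,0,1.57,3.14):
    s=least_squares(f,[.5,.1,y0],loss='soft_l1')
    print(s.cost,s.x,np.degrees(s.x[2]));print(f(s.x).round(1))
E
```

```text
15.3208614517646 [ 0.54479267  0.07136944 -0.01507114] -0.8635128540358326
[-1.5  1.8  0.1 -3.1 -0.7  1.2 -0.9 -1.4  1.9 -1.1 -2.4  1.2 -2.7  4.1
 -0.9 -0.7]
15.32086145176477 [ 0.54479267  0.07136943 -0.01507116] -0.8635140640251143
[-1.5  1.8  0.1 -3.1 -0.7  1.2 -0.9 -1.4  1.9 -1.1 -2.4  1.2 -2.7  4.1
 -0.9 -0.7]
15.320861451764582 [ 0.54479267  0.07136943 -0.01507115] -0.8635135144241646
[-1.5  1.8  0.1 -3.1 -0.7  1.2 -0.9 -1.4  1.9 -1.1 -2.4  1.2 -2.7  4.1
 -0.9 -0.7]
517.0427911193583 [ 0.54633816 -0.10101157  3.15156351] 180.57128791614477
[ 1.200e+00  3.100e+00 -4.080e+01 -1.040e+01  7.050e+01  1.650e+01
 -9.270e+01 -2.130e+01 -2.400e+00 -2.700e+00  5.280e+01  5.000e-01
 -9.890e+01  9.000e-01  1.152e+02 -1.000e-01]
```

The clamp lies roughly along world +y. In the top view the jaw end is on the left (pad at 297,272), with the tab at 415,276. I'll check the fit with an overlay.

```bash
cat > ov.py <<'E'
from h import *
import cv2,sys
def ov(n,src,out,p,box,th=-10,s=3):
    im=cv2.imread(src);x0,y0,x1,y1=box
    im=cv2.resize(im[y0:y1,x0:x1],None,fx=s,fy=s,interpolation=cv2.INTER_CUBIC)
    R,t=Tc(p)
    def poly(q,c):
        u=(proj(n,np.array(q)/1000@R.T+t)-[x0,y0])*s+s/2
        cv2.polylines(im,[u.round().astype(int)],True,c,1)
    rc=lambda xa,xb,ya,yb,z:[[xa,ya,z],[xb,ya,z],[xb,yb,z],[xa,yb,z]]
    poly(rc(-20,20,-102,-42,83),(255,255,0))
    poly(rc(-10,10,-95,-83,126),(0,0,255))
    poly(rc(-18,18,-165,-135,80),(255,0,255))
    poly(rc(-30,30,76,121,46),(0,255,255))
    poly(rc(-9,9,-56,-48,124),(255,255,255))
    cv2.imwrite(out,im)
if __name__=="__main__":
    p=[.5448,.0714,-.0151]
    ov("top","pics/top0.png","pics/ot.png",p,(190,220,450,320))
    ov("scene","pics/scene0.png","pics/os.png",p,(200,190,420,320))
E
python3 ov.py
```

```text
(no output)
```

View pics/ot.png

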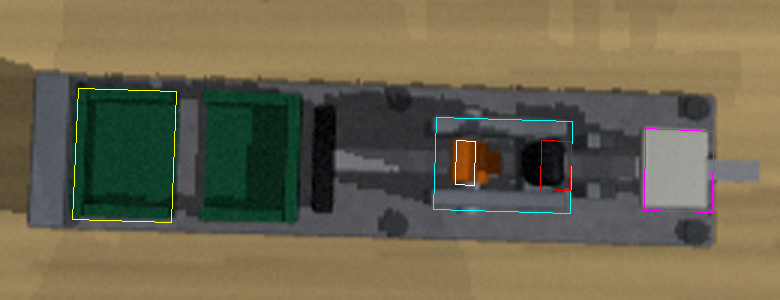

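View pics/os.png

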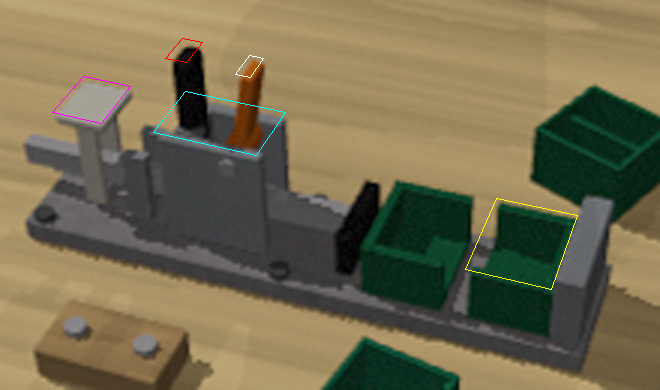

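```bash
python3 -m crank '[{"wz":-10.5},{"wz":-10.5},{"dx":50,"dy":-23},{"dx":56,"dy":-26},{"dx":56,"dy":-26},{"dx":56,"dy":-26},{"dx":56,"dy":-26},{"dx":56,"dy":-26},{"dx":56,"dy":-26},{"dx":56,"dy":-26}]'; python3 -m crank '[{"dx":56,"dy":-26},{"dx":56,"dy":-26},{"dx":50,"dy":-23},{"hand":100}]'
python3 - <<'E'
from h import *
import cv2
s=get_state();print(s['time_s'],s['tcp_pos'],s['eef_rot'],s['joints'])
cv2.imwrite("pics/w1.png",optics.capture("wrist"))
for t in("grip_mid","trigger_mid","tab_top","clamp","jaw_pad","loose_half"): print(t,[(r['conf'],r['centre']) for r in finder.place_of(t,"wrist")[:2]])
E
```

```text
1.05 [0.25151055 0.62638198 0.22658742] [ 1.79999414e+02  2.47856445e-03 -1.11878401e+02] [ 8.46313691e+01  2.05449253e+01  6.83205820e-01  1.51397465e-04
 -7.01357376e+01 -1.65098217e+01]
grip_mid []
trigger_mid []
tab_top []
clamp []
jaw_pad []
loose_half []validation failed for argument at $[0]...
validation failed for argument at $[0]...
```

View pics/w1.png

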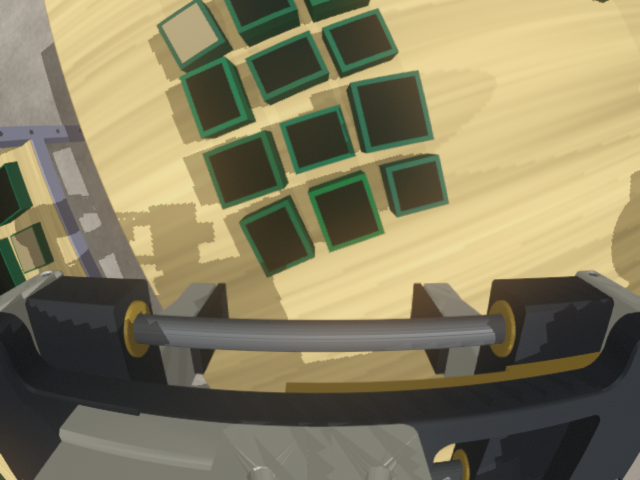

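The wrist view shows only the stock trays, so the arm has not moved. The rows were refused, probably because every key is required.

```bash
python3 -m crank '[{"dx":0,"dy":0,"dz":0,"wx":0,"wy":0,"wz":-10.5,"hand":100},{"dx":0,"dy":0,"dz":0,"wx":0,"wy":0,"wz":-10.5,"hand":100},{"dx":50,"dy":-23,"dz":0,"wx":0,"wy":0,"wz":0,"hand":100},{"dx":56,"dy":-26,"dz":0,"wx":0,"wy":0,"wz":0,"hand":100},{"dx":56,"dy":-26,"dz":0,"wx":0,"wy":0,"wz":0,"hand":100}]'
```

```text
time_s: 2.02
tcp_pos: [0.3245, 0.4616, 0.2265]
eef_rot: [-180.0, -0.0, -90.8]
contact_force: [1.4, 1.0, 0.7]
gripper_width: 0.0876
```

```bash
python3 -m crank '[{"dx":56,"dy":-26,"dz":0,"wx":0,"wy":0,"wz":0,"hand":100},{"dx":56,"dy":-26,"dz":0,"wx":0,"wy":0,"wz":0,"hand":100},{"dx":56,"dy":-26,"dz":0,"wx":0,"wy":0,"wz":0,"hand":100},{"dx":56,"dy":-26,"dz":0,"wx":0,"wy":0,"wz":0,"hand":100},{"dx":56,"dy":-26,"dz":0,"wx":0,"wy":0,"wz":0,"hand":100},{"dx":56,"dy":-26,"dz":0,"wx":0,"wy":0,"wz":0,"hand":100},{"dx":56,"dy":-26,"dz":0,"wx":0,"wy":0,"wz":0,"hand":100},{"dx":52,"dy":-24,"dz":0,"wx":0,"wy":0,"wz":0,"hand":100},{"dx":26,"dy":-8,"dz":0,"wx":0,"wy":0,"wz":0,"hand":100},{"dx":0,"dy":0,"dz":0,"wx":0,"wy":0,"wz":0,"hand":100}]'
python3 - <<'E'
from h import *
import cv2
s=get_state();print(s['time_s'],s['tcp_pos'],s['eef_rot'],s['joints'])
cv2.imwrite("pics/w2.png",optics.capture("wrist"))
for t in("grip_mid","trigger_mid","tab_top","clamp","jaw_pad","loose_half"): print(t,[(r['conf'],r['centre']) for r in finder.place_of(t,"wrist")[:2]])
E
```

```text
time_s: 3.28
tcp_pos: [0.5311, -0.0119, 0.2264]
eef_rot: [180.0, -0.0, -91.1]
contact_force: [0.4, -0.1, 0.6]
gripper_width: 0.0875
3.275 [ 0.5310723  -0.01186555  0.2263611 ] [ 1.79978701e+02 -1.53909597e-02 -9.10576919e+01] [ 1.98909091e+01  7.00090528e+00 -1.74018023e+01  7.41999866e-03
 -6.56226868e+01  6.90483321e+01]
grip_mid [(0.96, [323.6, 219.5])]
trigger_mid [(0.64, [273.6, 219.6])]
tab_top [(0.57, [394.8, 215.3])]
clamp [(0.89, [236.2, 201.3])]
jaw_pad [(0.61, [221.7, 204.0])]
loose_half [(0.83, [199.5, 203.5])]
```

View pics/w2.png

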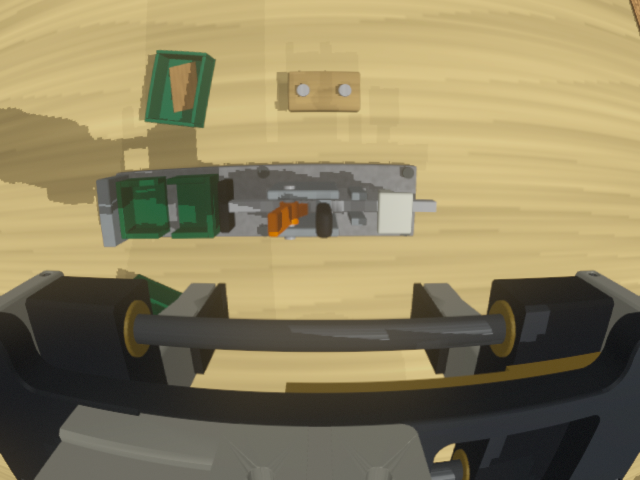

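The wrist view shows the whole clamp: grip at (324,219), trigger at (273,222), tab at (395,214). I'll fit all three cameras together.

```bash
cat >> h.py <<'E'
W=optics.calibration("wrist")
def projw(X,pos,rot):
    X=np.atleast_2d(X)
    pt=(X-pos)@Ro.from_euler('xyz',rot,degrees=True).as_matrix()
    T=W['T_tool_cam'];pc=(pt-T[:3,3])@T[:3,:3]
    r=np.hypot(pc[:,0],pc[:,1]);th=np.arctan2(r,pc[:,2]);K=W['intrinsics']
    return pc[:,:2]/r[:,None]*th[:,None]*K[0,0]+K[:2,2]
E
cat > fit.py <<'E'
from h import *
P={"grip_mid":[0,-89,105],"trigger_mid":[0,-51,105],"tab_top":[0,-150,80],"clamp":[0,0,0],"L":[0,0,0]}
O={"scene":{"grip_mid":[263.5,215.3],"trigger_mid":[283.8,224.7],"tab_top":[230.7,221.3],"clamp":[316.1,279.1]},
"top":{"grip_mid":[370.4,275.8],"trigger_mid":[344.9,272.7],"tab_top":[418.3,272.2],"clamp":[303.4,274.3]},
"wrist":{"grip_mid":[323.6,219.5],"trigger_mid":[273.6,219.6],"tab_top":[394.8,215.3],"clamp":[236.2,201.3]}}
pos=[.53107,-.01187,.22636];rot=[179.98,-.015,-91.06]
def f(p,ns):
    R,t=Tc(p);out=[]
    for n in ns:
        for k,v in O[n].items():
            X=R@np.array(P[k])/1000+t
            u=projw(X,pos,rot) if n=="wrist" else proj(n,X)
            out.append((u-np.array(v)).ravel())
    return np.concatenate(out)
for ns in(["wrist"],["top"],["scene"],["scene","top","wrist"]):
    s=least_squares(f,[.5448,.0714,-.0151],args=(ns,),loss='soft_l1')
    R,t=Tc(s.x)
    print(ns,s.x.round(4),np.degrees(s.x[2]).round(2),'grip',(R@np.array([0,-.089,.105])+t).round(4));print(f(s.x,ns).round(1))
# direct triangulation of points with all cams
for k in P:
    if k=="L":continue
    g=lambda X:np.concatenate([(proj(n,X)[0]-O[n][k]) for n in("scene","top")]+[projw(X,pos,rot)[0]-O["wrist"][k]])
    s=least_squares(g,[.54,-.01,.1]);print(k,s.x.round(4),s.fun.round(1))
E
python3 fit.py
```

```text
['wrist'] [ 0.5457  0.0746 -0.0221] -1.27 grip [ 0.5437 -0.0144  0.105 ]
[-0.7  0.7  0.3  0.6 -0.4 -0.8  2.  -1.7]
['top'] [0.5437 0.0693 0.024 ] 1.37 grip [ 0.5458 -0.0196  0.105 ]
[ 3.5 -2.9 -0.8  0.5 -1.2  0.5  0.5  0.1]
['scene'] [ 0.5479  0.0726 -0.0563] -3.23 grip [ 0.5429 -0.0163  0.105 ]
[-0.6  1.7  0.6 -2.6  0.9  0.3 -0.9 -0.1]
['scene', 'top', 'wrist'] [ 0.5455  0.0738 -0.0183] -1.05 grip [ 0.5439 -0.0152  0.105 ]
[-0.3  2.2  1.3 -2.6  0.5  1.5  0.3 -0.8  0.1 -1.4 -4.3  0.7 -4.5  3.9
 -2.5 -1.2  0.3  0.5  1.3  0.6  0.5 -1.2  2.7 -1.5]
grip_mid [ 0.544  -0.0149  0.1081] [-0.3  0.7  0.1 -1.6 -0.1  1.2]
trigger_mid [0.5453 0.022  0.1033] [ 0.7 -1.6 -3.7  0.1  2.5 -0.8]
tab_top [ 0.5446 -0.076   0.0866] [-0.4 -1.1 -3.5  2.5  2.  -1.8]
clamp [5.445e-01 7.420e-02 1.000e-04] [ 0.7 -1.2 -2.8 -0.5  2.3 -0.5]
```

```bash
python3 - <<'E'
import cv2
for n,b in(("top0",(330,240,450,310)),("w2",(230,150,440,250))):
    im=cv2.imread(f"pics/{n}.png");x0,y0,x1,y1=b;s=800//(x1-x0)
    cv2.imwrite(f"pics/z{n}.png",cv2.resize(im[y0:y1,x0:x1],None,fx=s,fy=s,interpolation=cv2.INTER_NEAREST));print(n,s)
E
```

```text
top0 6
w2 3
```

View pics/ztop0.png

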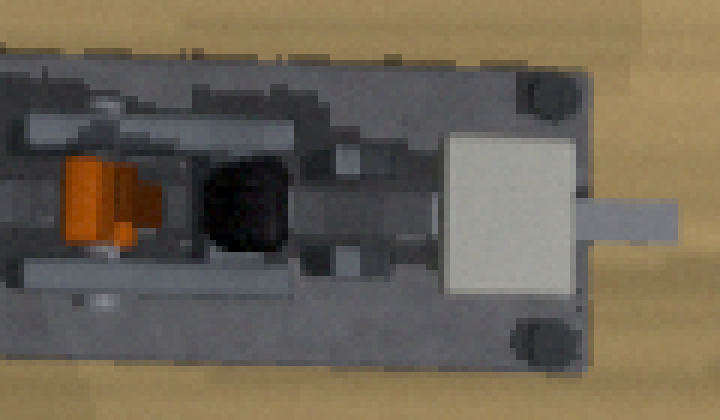

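View pics/zw2.png

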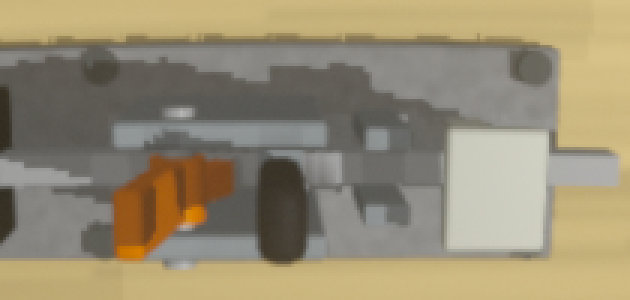

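```bash
cat > fit2.py <<'E'
from h import *
pos=[.53107,-.01187,.22636];rot=[179.98,-.015,-91.06]
c=lambda y,z,x=0:[x,y,z]
# (cam, clamp pt, u or None, v or None)
M=[("top",c(-150,80),415.2,276.0),("wrist",c(-150,80),395.7,212.7),
("top",c(-42,83),334,None),("top",c(-102,83),378.8,None),("top",c(-72,83,20),None,259),("top",c(-72,83,-20),None,289.5),
("wrist",c(-42,83),267.3,None),("wrist",c(-102,83),339,None),("wrist",c(-72,83,20),None,190.7),("wrist",c(-72,83,-20),None,236),
("top",c(-95,126),378.7,None),
("wrist",c(-89,105),323.6,219.5),("scene",c(-89,105),263.5,215.3),("scene",c(-150,80),230.5,222.5)]
def f(p,ns):
    R,t=Tc(p);out=[]
    for n,P,u,v in M:
        if n not in ns: continue
        X=R@np.array(P)/1000+t
        q=(projw(X,pos,rot) if n=="wrist" else proj(n,X))[0]
        if u is not None: out.append(q[0]-u)
        if v is not None: out.append(q[1]-v)
    return np.array(out)
for ns in(["wrist"],["top"],["top","wrist","scene"]):
    s=least_squares(f,[.5448,.0714,-.0151],args=(ns,),loss='soft_l1')
    R,t=Tc(s.x)
    print(ns,s.x.round(4),np.degrees(s.x[2]).round(2),'grip',(R@np.array([0,-.089,.105])+t).round(4));print(f(s.x,ns).round(1))
E
python3 fit2.py
```

```text
['wrist'] [ 0.5453  0.0738 -0.0092] -0.53 grip [ 0.5445 -0.0152  0.105 ]
[-0.4  0.  -0.1  0.2 -0.6  1.3  0.3 -0.2]
['top'] [ 0.5452  0.0723 -0.0158] -0.91 grip [ 0.5438 -0.0167  0.105 ]
[-0.2  0.  -0.3  0.4 -0.  -0.   0.1]
['top', 'wrist', 'scene'] [ 0.5452  0.0734 -0.011 ] -0.63 grip [ 0.5442 -0.0156  0.105 ]
[-1.1 -0.5  0.1  0.5 -1.2 -0.4 -0.3 -0.2  0.4  0.7 -0.3  1.5 -0.8  0.8
  0.1 -0.6  2.3  0.3  0.6]
```

All views agree to about 1.5 mm, with grip_mid at (0.544, -0.016). I'll align above it, then descend.

```bash
python3 -m crank '[{"dx":-4,"dy":-13,"dz":0,"wx":0,"wy":0,"wz":0,"hand":100},{"dx":0,"dy":0,"dz":45,"wx":0,"wy":0,"wz":0,"hand":100},{"dx":0,"dy":0,"dz":40,"wx":0,"wy":0,"wz":0,"hand":100},{"dx":0,"dy":0,"dz":0,"wx":0,"wy":0,"wz":0,"hand":100}]'
python3 - <<'E'
from h import *
import cv2
cv2.imwrite("pics/w3.png",optics.capture("wrist"));cv2.imwrite("pics/s3.png",optics.capture("scene"))
E
```

```text
time_s: 4.12
tcp_pos: [0.5425, -0.0063, 0.1389]
eef_rot: [179.7, -0.1, -90.9]
contact_force: [0.9, -0.6, 0.3]
gripper_width: 0.0877
```

View pics/w3.png

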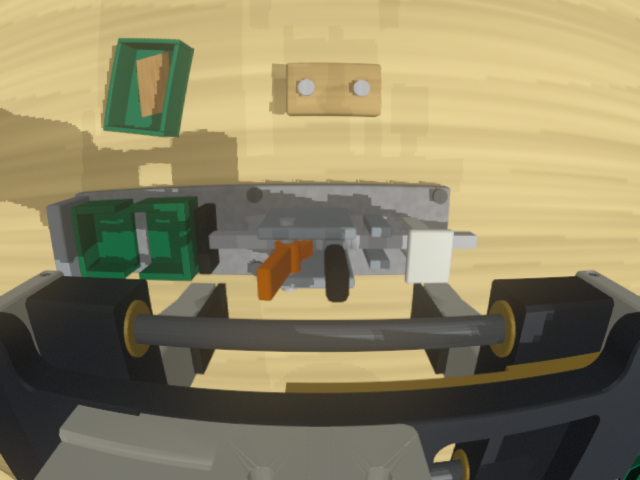

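View pics/s3.png

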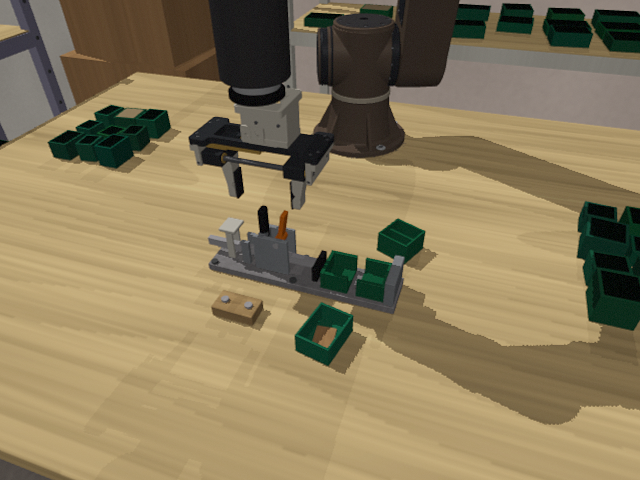

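The fingers straddle the grip (337,273) and trigger (268,270), with clearance on both sides. Continuing down to z≈91 mm.

```bash
python3 -m crank '[{"dx":2,"dy":-1.5,"dz":24,"wx":0,"wy":0,"wz":0,"hand":100},{"dx":0,"dy":0,"dz":24,"wx":0,"wy":0,"wz":0,"hand":100},{"dx":0,"dy":0,"dz":0,"wx":0,"wy":0,"wz":0,"hand":100}]' 25
python3 - <<'E'
from h import *
import cv2
cv2.imwrite("pics/w4.png",optics.capture("wrist"));cv2.imwrite("pics/s4.png",optics.capture("scene")[150:350,180:440].repeat(3,0).repeat(3,1))
E
```

```text
time_s: 4.6
tcp_pos: [0.5457, -0.0081, 0.0941]
eef_rot: [180.0, -0.0, -90.9]
contact_force: [-0.6, 0.6, 0.4]
gripper_width: 0.0876
```

View pics/w4.png

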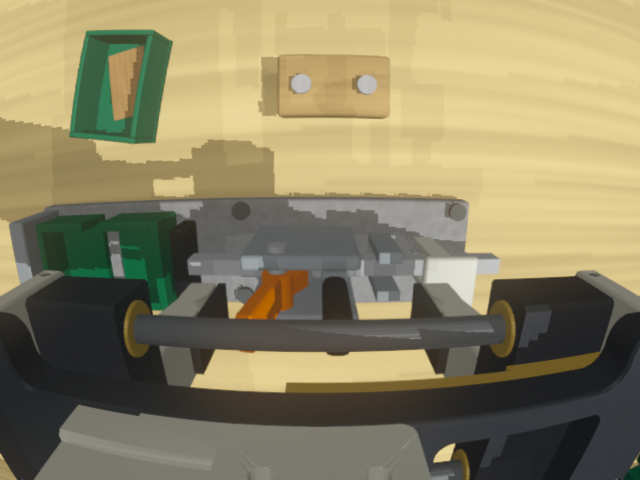

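View pics/s4.png

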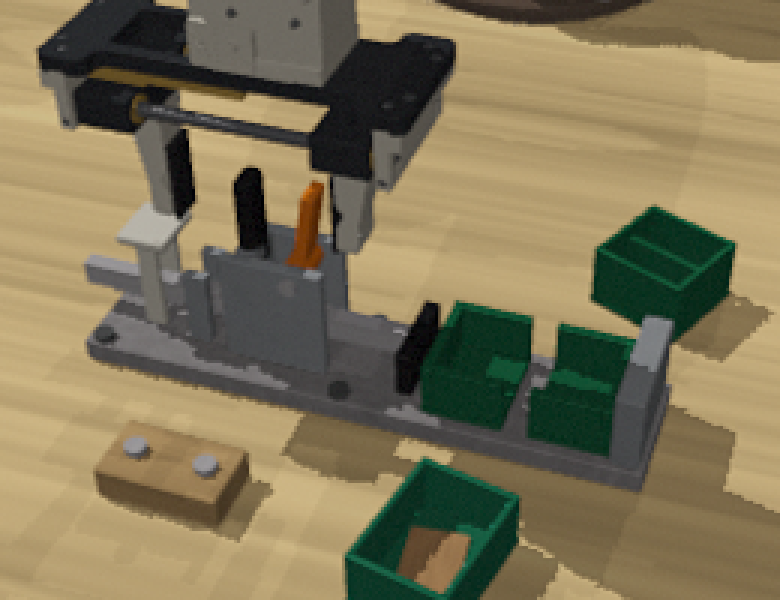

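Clear all round: grip and trigger both sit between the fingers. First squeeze.

```bash
python3 -m crank '[{"dx":0,"dy":0,"dz":2,"wx":0,"wy":0,"wz":0,"hand":20},{"dx":0,"dy":0,"dz":0,"wx":0,"wy":0,"wz":0,"hand":20},{"dx":0,"dy":0,"dz":0,"wx":0,"wy":0,"wz":0,"hand":20},{"dx":0,"dy":0,"dz":0,"wx":0,"wy":0,"wz":0,"hand":20},{"dx":0,"dy":0,"dz":0,"wx":0,"wy":0,"wz":0,"hand":20},{"dx":0,"dy":0,"dz":0,"wx":0,"wy":0,"wz":0,"hand":20}]' 25
cat > snap.py <<'E'
import sys
from h import *
import cv2
a=optics.capture("scene")[170:310,190:430];b=optics.capture("top")[220:320,190:450]
z=lambda i:cv2.resize(i,(760,int(760*i.shape[0]/i.shape[1])),interpolation=cv2.INTER_CUBIC)
im=np.vstack([z(a),z(b)]);im=cv2.resize(im,None,fx=.8,fy=.8)
cv2.imwrite(f"pics/{sys.argv[1]}.png",im);print(im.shape,get_state()['time_s'])
E
python3 snap.py q1
```

```text
time_s: 5.45
tcp_pos: [0.5462, -0.0051, 0.0922]
eef_rot: [-179.9, 0.3, -90.9]
contact_force: [-4.8, 23.3, 6.5]
gripper_width: 0.0332
(588, 608, 3) 5.55
```

View pics/q1.png

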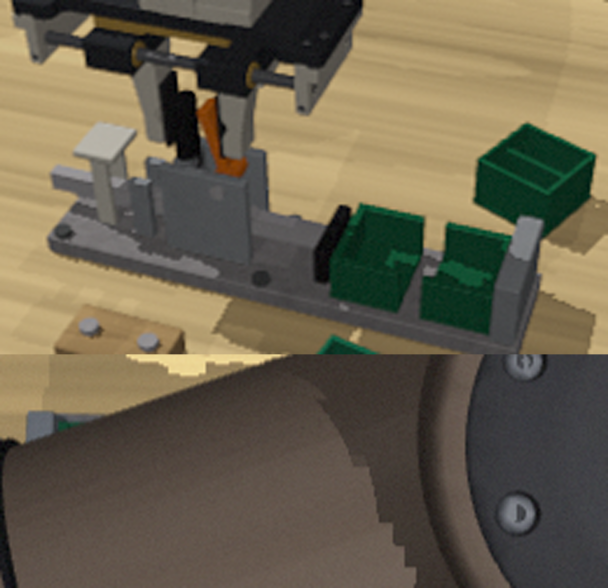

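The trigger leans back and the arm yields about 3 mm under 23 N. I'll wait a little to see whether the fingers are still closing.

```bash
python3 -m crank '[{"dx":0,"dy":0,"dz":0,"wx":0,"wy":0,"wz":0,"hand":20},{"dx":0,"dy":0,"dz":0,"wx":0,"wy":0,"wz":0,"hand":20},{"dx":0,"dy":0,"dz":0,"wx":0,"wy":0,"wz":0,"hand":20}]' 28
```

```text
time_s: 5.92
tcp_pos: [0.5462, -0.0057, 0.0922]
eef_rot: [-179.9, 0.2, -90.9]
contact_force: [-3.3, 13.6, 6.3]
gripper_width: 0.0313
```

```bash
python3 -m crank '[{"dx":0,"dy":0,"dz":0,"wx":0,"wy":0,"wz":0,"hand":10},{"dx":0,"dy":0,"dz":0,"wx":0,"wy":0,"wz":0,"hand":10},{"dx":0,"dy":0,"dz":0,"wx":0,"wy":0,"wz":0,"hand":10}]' 30; python3 snap.py q2
```

```text
time_s: 6.3
tcp_pos: [0.5462, -0.0058, 0.0921]
eef_rot: [-179.9, 0.2, -90.9]
contact_force: [-2.3, 13.5, 6.3]
gripper_width: 0.0311
(588, 608, 3) 6.4
```

View pics/q2.png

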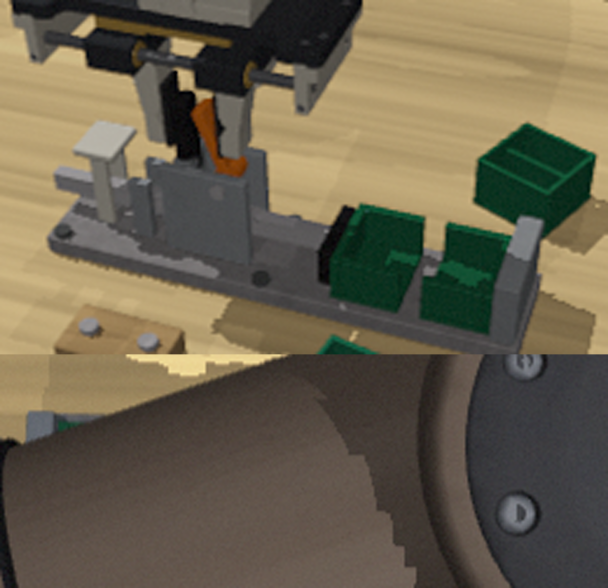

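Steady at 31 mm, which is the full stop (the pad's lower edge meets the leaning trigger). The jaw pad is now at the loose half. Release.

```bash
python3 -m crank '[{"dx":0,"dy":0,"dz":0,"wx":0,"wy":0,"wz":0,"hand":100},{"dx":0,"dy":0,"dz":0,"wx":0,"wy":0,"wz":0,"hand":100},{"dx":0,"dy":0,"dz":0,"wx":0,"wy":0,"wz":0,"hand":100},{"dx":0,"dy":0,"dz":0,"wx":0,"wy":0,"wz":0,"hand":100},{"dx":0,"dy":0,"dz":0,"wx":0,"wy":0,"wz":0,"hand":100},{"dx":0,"dy":0,"dz":0,"wx":0,"wy":0,"wz":0,"hand":100}]' 30; python3 snap.py q3
```

```text
time_s: 7.15
tcp_pos: [0.5449, -0.0086, 0.0913]
eef_rot: [179.9, -0.0, -90.9]
contact_force: [0.9, 0.0, 0.1]
gripper_width: 0.085
(588, 608, 3) 7.25
```

View pics/q3.png

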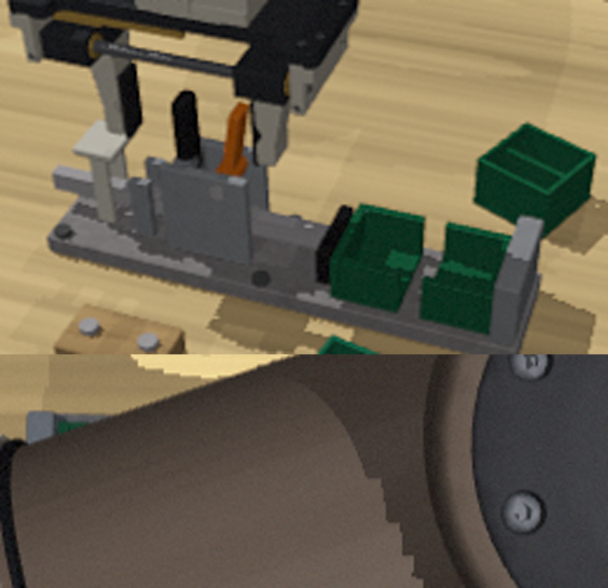

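```bash
cat > jaw.py <<'E'
from h import *
import cv2
R,t=Tc([.5452,.0734,-.011])
# scene camera: solve y for origins; pad origin z ~ 14+? mid
def y_of(px,z,n="scene"):
    return least_squares(lambda y:(proj(n,R@np.array([0,y[0],z])+t)[0]-px),[.02]).x[0]*1000
optics.capture("scene")
for k,z in(("jaw_pad",.036),("loose_half",.014)):
    print(k,[(r['conf'],r['centre'],round(y_of(np.array(r['centre']),z),1)) for r in finder.place_of(k,"scene")[:1]])
if __name__=="__main__":
    print("start pad",y_of(np.array([324.4,264.9]),.036),"loose",y_of(np.array([340.2,279.8]),.014))
E
python3 jaw.py
python3 - <<'E'
import cv2,numpy as np
from plant import optics
a=cv2.imread('pics/scene0.png')[240:310,290:420];b=optics.capture('scene')[240:310,290:420]
cv2.imwrite('pics/cmp.png',cv2.resize(np.vstack([a,b]),None,fx=4,fy=4,interpolation=cv2.INTER_CUBIC))
E
```

```text
jaw_pad [(0.58, [327.4, 263.3], np.float64(19.4))]
loose_half [(0.9, [340.3, 278.2], np.float64(42.5))]
start pad 15.070870636558256 loose 42.973239355729206
```

View pics/cmp.png

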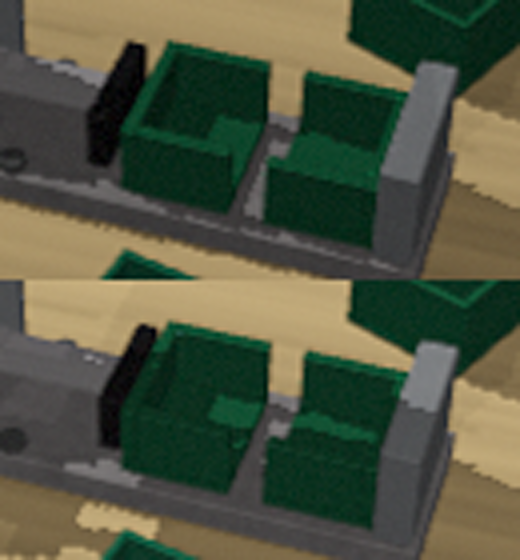

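The jaw pad has advanced to nearly touch the loose half (pad at about 100–155, row 385 in the lower image). Second squeeze.

```bash
python3 -m crank '[{"dx":0,"dy":0,"dz":0,"wx":0,"wy":0,"wz":0,"hand":10},{"dx":0,"dy":0,"dz":0,"wx":0,"wy":0,"wz":0,"hand":10},{"dx":0,"dy":0,"dz":0,"wx":0,"wy":0,"wz":0,"hand":10},{"dx":0,"dy":0,"dz":0,"wx":0,"wy":0,"wz":0,"hand":10},{"dx":0,"dy":0,"dz":0,"wx":0,"wy":0,"wz":0,"hand":10},{"dx":0,"dy":0,"dz":0,"wx":0,"wy":0,"wz":0,"hand":10},{"dx":0,"dy":0,"dz":0,"wx":0,"wy":0,"wz":0,"hand":10},{"dx":0,"dy":0,"dz":0,"wx":0,"wy":0,"wz":0,"hand":10},{"dx":0,"dy":0,"dz":0,"wx":0,"wy":0,"wz":0,"hand":10},{"dx":0,"dy":0,"dz":0,"wx":0,"wy":0,"wz":0,"hand":10}]' 30
python3 -m crank '[{"dx":0,"dy":0,"dz":0,"wx":0,"wy":0,"wz":0,"hand":100},{"dx":0,"dy":0,"dz":0,"wx":0,"wy":0,"wz":0,"hand":100},{"dx":0,"dy":0,"dz":0,"wx":0,"wy":0,"wz":0,"hand":100},{"dx":0,"dy":0,"dz":0,"wx":0,"wy":0,"wz":0,"hand":100},{"dx":0,"dy":0,"dz":0,"wx":0,"wy":0,"wz":0,"hand":100},{"dx":0,"dy":0,"dz":0,"wx":0,"wy":0,"wz":0,"hand":100}]' 30
python3 jaw.py
python3 - <<'E'
import cv2,numpy as np
from plant import optics
b=optics.capture('scene')[190:310,260:420]
cv2.imwrite('pics/c2.png',cv2.resize(b,None,fx=4,fy=4,interpolation=cv2.INTER_CUBIC))
E
```

```text
time_s: 8.7
tcp_pos: [0.5461, -0.0057, 0.092]
eef_rot: [-179.9, 0.2, -90.9]
contact_force: [-3.1, 14.0, 5.0]
gripper_width: 0.0317
time_s: 9.45
tcp_pos: [0.545, -0.0086, 0.0914]
eef_rot: [180.0, -0.0, -90.9]
contact_force: [0.3, 0.4, -0.6]
gripper_width: 0.0845
jaw_pad [(0.87, [330.4, 264.4], np.float64(24.7))]
loose_half [(0.59, [342.8, 277.4], np.float64(46.3))]
start pad 15.070870636558256 loose 42.973239355729206
```

View pics/c2.png

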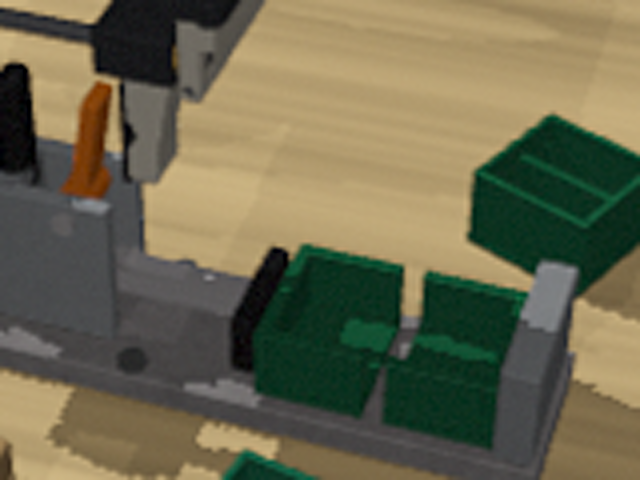

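The ratchet holds and the jaw is pushing the loose half; each squeeze gains about 5 mm. The remaining joint gap is at about (400,330). Third squeeze.

```bash
python3 -m crank '[{"dx":0,"dy":0,"dz":0,"wx":0,"wy":0,"wz":0,"hand":10},{"dx":0,"dy":0,"dz":0,"wx":0,"wy":0,"wz":0,"hand":10},{"dx":0,"dy":0,"dz":0,"wx":0,"wy":0,"wz":0,"hand":10},{"dx":0,"dy":0,"dz":0,"wx":0,"wy":0,"wz":0,"hand":10},{"dx":0,"dy":0,"dz":0,"wx":0,"wy":0,"wz":0,"hand":10},{"dx":0,"dy":0,"dz":0,"wx":0,"wy":0,"wz":0,"hand":10},{"dx":0,"dy":0,"dz":0,"wx":0,"wy":0,"wz":0,"hand":10},{"dx":0,"dy":0,"dz":0,"wx":0,"wy":0,"wz":0,"hand":10},{"dx":0,"dy":0,"dz":0,"wx":0,"wy":0,"wz":0,"hand":10},{"dx":0,"dy":0,"dz":0,"wx":0,"wy":0,"wz":0,"hand":10}]' 30
python3 -m crank '[{"dx":0,"dy":0,"dz":0,"wx":0,"wy":0,"wz":0,"hand":100},{"dx":0,"dy":0,"dz":0,"wx":0,"wy":0,"wz":0,"hand":100},{"dx":0,"dy":0,"dz":0,"wx":0,"wy":0,"wz":0,"hand":100},{"dx":0,"dy":0,"dz":0,"wx":0,"wy":0,"wz":0,"hand":100},{"dx":0,"dy":0,"dz":0,"wx":0,"wy":0,"wz":0,"hand":100},{"dx":0,"dy":0,"dz":0,"wx":0,"wy":0,"wz":0,"hand":100}]' 30
python3 jaw.py
python3 - <<'E'
import cv2,numpy as np
from plant import optics
b=optics.capture('scene')[190:310,260:420]
cv2.imwrite('pics/c3.png',cv2.resize(b,None,fx=4,fy=4,interpolation=cv2.INTER_CUBIC))
E
```

```text
time_s: 10.9
tcp_pos: [0.546, -0.0057, 0.092]
eef_rot: [-179.9, 0.2, -90.9]
contact_force: [-3.8, 13.8, 4.8]
gripper_width: 0.0315
time_s: 11.65
tcp_pos: [0.545, -0.0086, 0.0914]
eef_rot: [180.0, -0.0, -90.9]
contact_force: [0.5, -0.4, -0.1]
gripper_width: 0.0848
jaw_pad [(0.84, [331.4, 265.2], np.float64(26.6))]
loose_half [(0.67, [347.4, 280.5], np.float64(55.0))]
start pad 15.070870636558256 loose 42.973239355729206
```

View pics/c3.png

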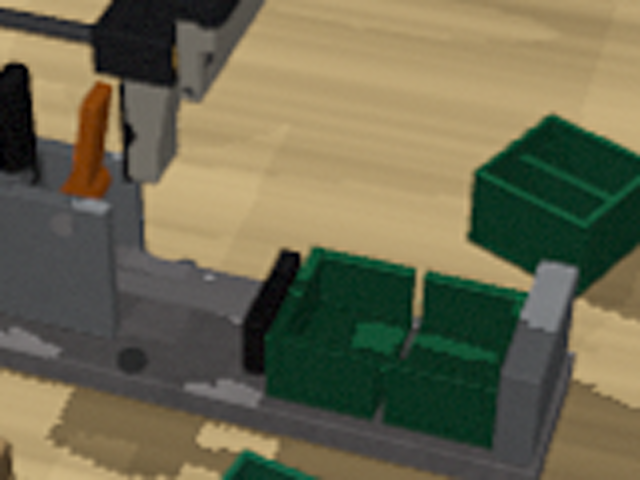

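About 4–5 mm of joint gap is left at (418,300). Fourth squeeze, held a little longer.

```bash
python3 -m crank '[{"dx":0,"dy":0,"dz":0,"wx":0,"wy":0,"wz":0,"hand":10},{"dx":0,"dy":0,"dz":0,"wx":0,"wy":0,"wz":0,"hand":10},{"dx":0,"dy":0,"dz":0,"wx":0,"wy":0,"wz":0,"hand":10},{"dx":0,"dy":0,"dz":0,"wx":0,"wy":0,"wz":0,"hand":10},{"dx":0,"dy":0,"dz":0,"wx":0,"wy":0,"wz":0,"hand":10},{"dx":0,"dy":0,"dz":0,"wx":0,"wy":0,"wz":0,"hand":10},{"dx":0,"dy":0,"dz":0,"wx":0,"wy":0,"wz":0,"hand":10},{"dx":0,"dy":0,"dz":0,"wx":0,"wy":0,"wz":0,"hand":10},{"dx":0,"dy":0,"dz":0,"wx":0,"wy":0,"wz":0,"hand":10},{"dx":0,"dy":0,"dz":0,"wx":0,"wy":0,"wz":0,"hand":10}]' 30
python3 -m crank '[{"dx":0,"dy":0,"dz":0,"wx":0,"wy":0,"wz":0,"hand":10},{"dx":0,"dy":0,"dz":0,"wx":0,"wy":0,"wz":0,"hand":10}]' 30
python3 jaw.py
python3 - <<'E'
import cv2,numpy as np
from plant import optics
b=optics.capture('scene')[190:310,260:420]
cv2.imwrite('pics/c4s.png',cv2.resize(b,None,fx=4,fy=4,interpolation=cv2.INTER_CUBIC))
E
python3 -m crank '[{"dx":0,"dy":0,"dz":0,"wx":0,"wy":0,"wz":0,"hand":100},{"dx":0,"dy":0,"dz":0,"wx":0,"wy":0,"wz":0,"hand":100},{"dx":0,"dy":0,"dz":0,"wx":0,"wy":0,"wz":0,"hand":100},{"dx":0,"dy":0,"dz":0,"wx":0,"wy":0,"wz":0,"hand":100},{"dx":0,"dy":0,"dz":0,"wx":0,"wy":0,"wz":0,"hand":100},{"dx":0,"dy":0,"dz":0,"wx":0,"wy":0,"wz":0,"hand":100}]' 30
python3 jaw.py
python3 - <<'E'
import cv2,numpy as np
from plant import optics
b=optics.capture('scene')[190:310,260:420]
cv2.imwrite('pics/c4.png',cv2.resize(b,None,fx=4,fy=4,interpolation=cv2.INTER_CUBIC))
E
```

```text
time_s: 13.1
tcp_pos: [0.546, -0.0057, 0.092]
eef_rot: [-179.9, 0.2, -90.9]
contact_force: [-2.8, 13.6, 4.1]
gripper_width: 0.0315
time_s: 13.35
tcp_pos: [0.5461, -0.0057, 0.092]
eef_rot: [-179.9, 0.2, -90.9]
contact_force: [-3.6, 13.7, 4.9]
gripper_width: 0.0314
jaw_pad [(0.68, [336.8, 266.5], np.float64(35.9))]
loose_half [(0.58, [348.3, 281.1], np.float64(56.6))]
start pad 15.070870636558256 loose 42.973239355729206
time_s: 14.3
tcp_pos: [0.545, -0.0086, 0.0914]
eef_rot: [180.0, -0.0, -90.9]
contact_force: [-0.3, -0.5, -0.9]
gripper_width: 0.0847
jaw_pad [(0.63, [333.7, 266.3], np.float64(30.8))]
loose_half [(0.94, [346.4, 278.7], np.float64(52.7))]
start pad 15.070870636558256 loose 42.973239355729206
```

View pics/c4s.png

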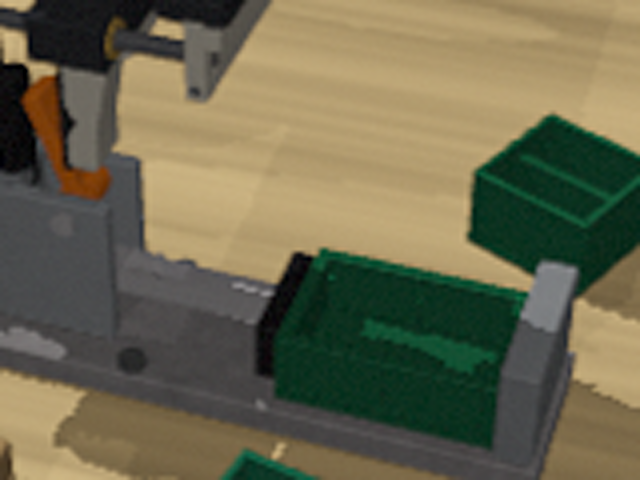

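View pics/c4.png

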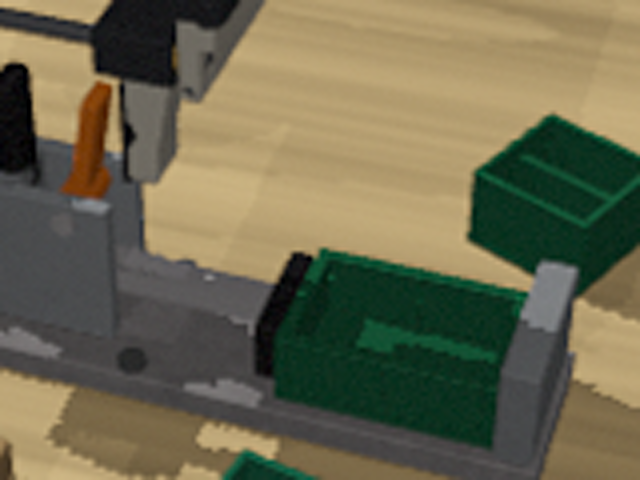

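The mould shows closed, with no seam and the pad against it. As a check, a fifth squeeze should stop early if the jaw is really at 29.5.

```bash
python3 -m crank '[{"dx":0,"dy":0,"dz":0,"wx":0,"wy":0,"wz":0,"hand":10},{"dx":0,"dy":0,"dz":0,"wx":0,"wy":0,"wz":0,"hand":10},{"dx":0,"dy":0,"dz":0,"wx":0,"wy":0,"wz":0,"hand":10},{"dx":0,"dy":0,"dz":0,"wx":0,"wy":0,"wz":0,"hand":10},{"dx":0,"dy":0,"dz":0,"wx":0,"wy":0,"wz":0,"hand":10},{"dx":0,"dy":0,"dz":0,"wx":0,"wy":0,"wz":0,"hand":10},{"dx":0,"dy":0,"dz":0,"wx":0,"wy":0,"wz":0,"hand":10},{"dx":0,"dy":0,"dz":0,"wx":0,"wy":0,"wz":0,"hand":10},{"dx":0,"dy":0,"dz":0,"wx":0,"wy":0,"wz":0,"hand":10},{"dx":0,"dy":0,"dz":0,"wx":0,"wy":0,"wz":0,"hand":10}]' 28
python3 - <<'E'
import cv2,numpy as np
from plant import optics
b=optics.capture('scene')[190:310,260:420]
cv2.imwrite('pics/c5s.png',cv2.resize(b,None,fx=4,fy=4,interpolation=cv2.INTER_CUBIC))
E
python3 -m crank '[{"dx":0,"dy":0,"dz":0,"wx":0,"wy":0,"wz":0,"hand":100},{"dx":0,"dy":0,"dz":0,"wx":0,"wy":0,"wz":0,"hand":100},{"dx":0,"dy":0,"dz":0,"wx":0,"wy":0,"wz":0,"hand":100},{"dx":0,"dy":0,"dz":0,"wx":0,"wy":0,"wz":0,"hand":100},{"dx":0,"dy":0,"dz":0,"wx":0,"wy":0,"wz":0,"hand":100},{"dx":0,"dy":0,"dz":0,"wx":0,"wy":0,"wz":0,"hand":100}]' 28
python3 - <<'E'
import cv2,numpy as np
from plant import optics
b=optics.capture('scene')[190:310,260:420]
cv2.imwrite('pics/c5.png',cv2.resize(b,None,fx=4,fy=4,interpolation=cv2.INTER_CUBIC))
E
```

```text
time_s: 15.75
tcp_pos: [0.5461, -0.0044, 0.0921]
eef_rot: [-179.9, 0.3, -90.9]
contact_force: [-5.3, 21.6, 6.2]
gripper_width: 0.0343
time_s: 16.55
tcp_pos: [0.5452, -0.0086, 0.0915]
eef_rot: [180.0, -0.0, -90.9]
contact_force: [-0.2, 0.2, -0.2]
gripper_width: 0.0856
```

View pics/c5s.png

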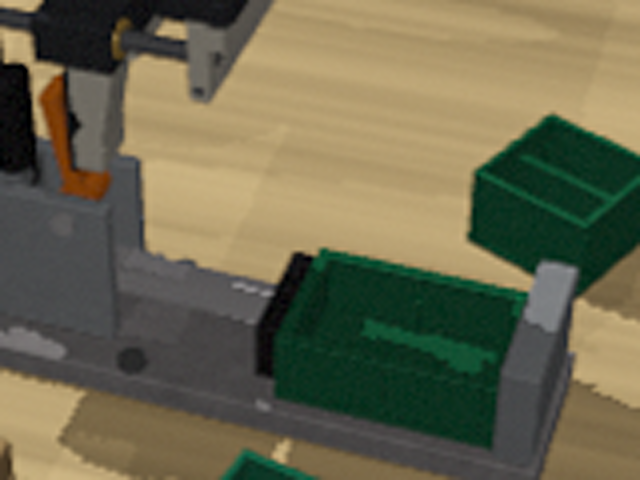

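View pics/c5.png

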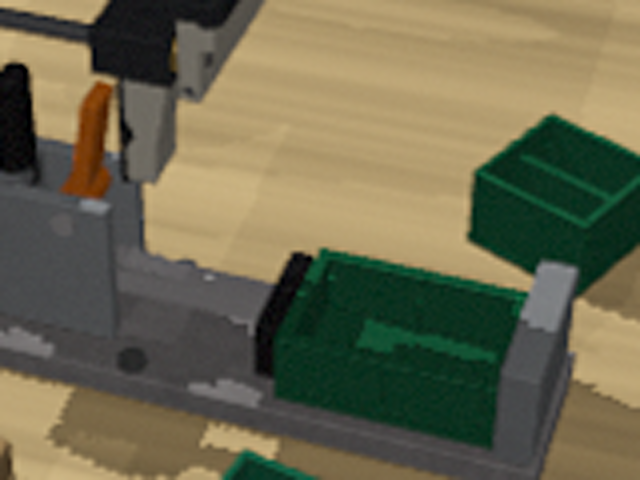

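The fifth squeeze stopped early (34.3 mm against 31.4), which confirms the closed, held state. Next: lift, shut the fingers, go over the tab and turn 90° so the body stays clear of the posts.

```bash
python3 -m crank '[{"dx":0,"dy":0,"dz":-40,"wx":0,"wy":0,"wz":0,"hand":100},{"dx":0,"dy":0,"dz":-35,"wx":0,"wy":0,"wz":0,"hand":100},{"dx":0,"dy":0,"dz":0,"wx":0,"wy":0,"wz":0,"hand":100},{"dx":34,"dy":1,"dz":0,"wx":0,"wy":0,"wz":0,"hand":0},{"dx":34,"dy":0,"dz":0,"wx":0,"wy":0,"wz":0,"hand":0},{"dx":0,"dy":0,"dz":0,"wx":0,"wy":0,"wz":10,"hand":0},{"dx":0,"dy":0,"dz":0,"wx":0,"wy":0,"wz":10,"hand":0},{"dx":0,"dy":0,"dz":0,"wx":0,"wy":0,"wz":10,"hand":0},{"dx":0,"dy":0,"dz":0,"wx":0,"wy":0,"wz":10,"hand":0},{"dx":0,"dy":0,"dz":0,"wx":0,"wy":0,"wz":10,"hand":0}]' 20
python3 -m crank '[{"dx":0,"dy":0,"dz":0,"wx":0,"wy":0,"wz":10,"hand":0},{"dx":0,"dy":0,"dz":0,"wx":0,"wy":0,"wz":10,"hand":0},{"dx":0,"dy":0,"dz":0,"wx":0,"wy":0,"wz":10,"hand":0},{"dx":0,"dy":0,"dz":0,"wx":0,"wy":0,"wz":9,"hand":0},{"dx":0,"dy":0,"dz":0,"wx":0,"wy":0,"wz":0,"hand":0}]'
python3 - <<'E'
import cv2,numpy as np
from plant import optics
b=optics.capture('scene')[120:320,180:420]
cv2.imwrite('pics/t1.png',cv2.resize(b,None,fx=3,fy=3,interpolation=cv2.INTER_CUBIC))
cv2.imwrite('pics/t1w.png',optics.capture('wrist'))
E
```

```text
time_s: 17.85
tcp_pos: [0.5428, -0.0763, 0.1657]
eef_rot: [180.0, -0.1, -141.2]
contact_force: [0.4, 0.5, -0.4]
gripper_width: 0.0227
time_s: 18.48
tcp_pos: [0.5428, -0.0763, 0.1659]
eef_rot: [-180.0, -0.1, -179.8]
contact_force: [-0.5, -1.1, -1.6]
gripper_width: 0.0006
```

View pics/t1.png

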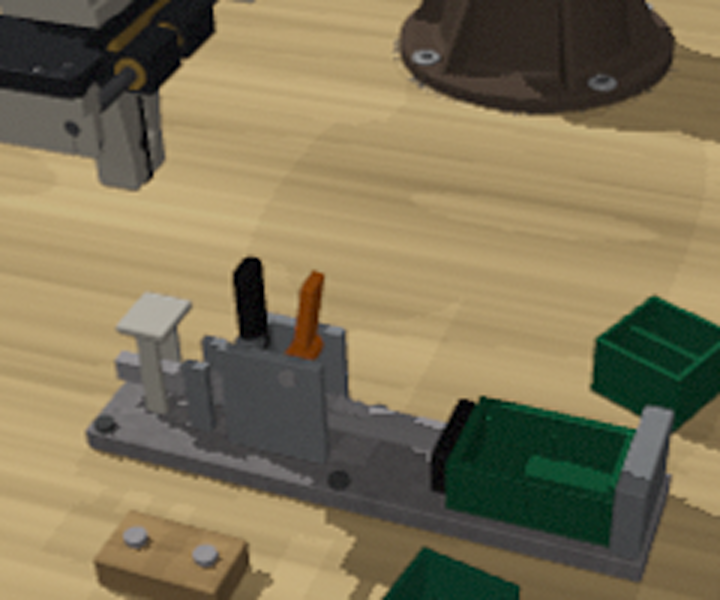

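View pics/t1w.png

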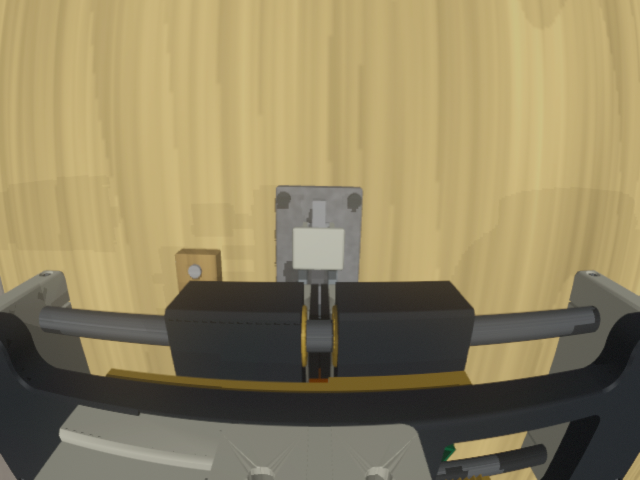

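Fingers are shut above the tab, which is centred at (318,249) in the wrist view. Quick projection check before pressing.

```bash
python3 - <<'E'
from h import *
s=get_state()
print(projw([.5436,-.0766,.080],s['tcp_pos'],s['eef_rot']), projw([.5436,-.0816,.080],s['tcp_pos'],s['eef_rot']))
E
python3 -m crank '[{"dx":0,"dy":0,"dz":40,"wx":0,"wy":0,"wz":0,"hand":0},{"dx":0,"dy":0,"dz":36,"wx":0,"wy":0,"wz":0,"hand":0},{"dx":0,"dy":0,"dz":0,"wx":0,"wy":0,"wz":0,"hand":0}]'
```

```text
[[318.2845246  248.16426793]] [[318.31383474 241.15451953]]
time_s: 18.95
tcp_pos: [0.5412, -0.0765, 0.0882]
eef_rot: [-180.0, -0.3, -179.8]
contact_force: [-0.1, 0.2, -0.6]
gripper_width: 0.0004
```

The projection matches within a pixel. Press.

```bash
python3 -m crank '[{"dx":0,"dy":0,"dz":8,"wx":0,"wy":0,"wz":0,"hand":0},{"dx":0,"dy":0,"dz":8,"wx":0,"wy":0,"wz":0,"hand":0},{"dx":0,"dy":0,"dz":0,"wx":0,"wy":0,"wz":0,"hand":0}]'
python3 -m crank '[{"dx":0,"dy":0,"dz":0,"wx":0,"wy":0,"wz":0,"hand":0},{"dx":0,"dy":0,"dz":0,"wx":0,"wy":0,"wz":0,"hand":0},{"dx":0,"dy":0,"dz":0,"wx":0,"wy":0,"wz":0,"hand":0},{"dx":0,"dy":0,"dz":0,"wx":0,"wy":0,"wz":0,"hand":0},{"dx":0,"dy":0,"dz":0,"wx":0,"wy":0,"wz":0,"hand":0},{"dx":0,"dy":0,"dz":0,"wx":0,"wy":0,"wz":0,"hand":0}]'
python3 - <<'E'
import cv2,numpy as np
from plant import optics
b=optics.capture('scene')[120:320,180:420]
cv2.imwrite('pics/t2.png',cv2.resize(b,None,fx=3,fy=3,interpolation=cv2.INTER_CUBIC))
E
```

```text
time_s: 19.32
tcp_pos: [0.5444, -0.076, 0.0753]
eef_rot: [180.0, 0.1, -179.8]
contact_force: [1.5, 1.1, 3.6]
gripper_width: 0.0006
time_s: 20.08
tcp_pos: [0.5434, -0.0762, 0.0746]
eef_rot: [-180.0, 0.0, -179.9]
contact_force: [3.1, 0.0, 3.3]
gripper_width: 0.0005
```

View pics/t2.png

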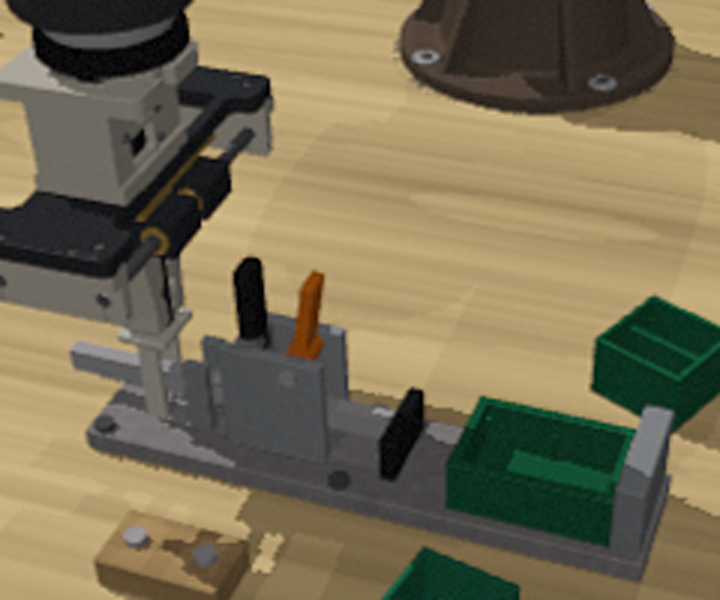

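The jaw has sprung back (pad at (402,435)) and the mould stays closed. I'll hold a bit deeper to be sure it is fully back, then lift away.

```bash
python3 -m crank '[{"dx":0,"dy":0,"dz":1,"wx":0,"wy":0,"wz":0,"hand":0},{"dx":0,"dy":0,"dz":0,"wx":0,"wy":0,"wz":0,"hand":0},{"dx":0,"dy":0,"dz":0,"wx":0,"wy":0,"wz":0,"hand":0},{"dx":0,"dy":0,"dz":-20,"wx":0,"wy":0,"wz":0,"hand":0},{"dx":0,"dy":0,"dz":-50,"wx":0,"wy":0,"wz":0,"hand":0},{"dx":0,"dy":0,"dz":-50,"wx":0,"wy":0,"wz":0,"hand":0},{"dx":0,"dy":50,"dz":0,"wx":0,"wy":0,"wz":0,"hand":0},{"dx":0,"dy":-60,"dz":-20,"wx":0,"wy":0,"wz":0,"hand":0},{"dx":0,"dy":-60,"dz":0,"wx":0,"wy":0,"wz":0,"hand":0},{"dx":0,"dy":0,"dz":0,"wx":0,"wy":0,"wz":0,"hand":0}]'
python3 jaw.py
python3 - <<'E'
import cv2,numpy as np
from plant import optics
b=optics.capture('scene')[170:370,180:450]
a=cv2.imread('pics/scene0.png')[170:370,180:450]
cv2.imwrite('pics/t3.png',cv2.resize(np.vstack([a,b]),None,fx=1.5*1,fy=1.5,interpolation=cv2.INTER_CUBIC))
cv2.imwrite('pics/t3b.png',cv2.resize(b,None,fx=2.9,fy=2.9,interpolation=cv2.INTER_CUBIC))
E
```

```text
time_s: 21.38
tcp_pos: [0.5412, -0.1479, 0.2118]
eef_rot: [180.0, -0.3, 179.9]
contact_force: [-0.7, -0.4, -0.5]
gripper_width: 0.0002
jaw_pad [(0.8, [317.1, 260.4], np.float64(1.4))]
loose_half [(0.64, [346.6, 278.5], np.float64(52.9))]
start pad 15.070870636558256 loose 42.973239355729206
```

View pics/t3b.png

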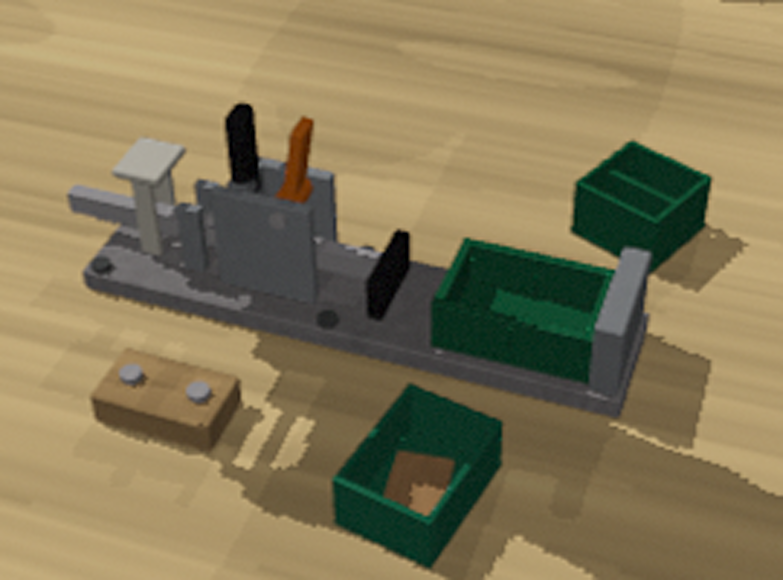

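View pics/t3.png

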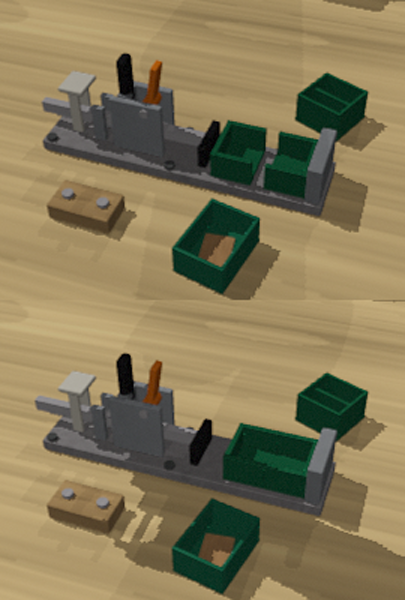

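The jaw is fully back (pad at y≈1.4 mm, about 1 expected). The mould is closed with no seam, the tab and trigger are at rest, the bystanders have not moved, and the robot is clear. Handing in.

```bash
python3 -c "
from plant import order;print(order.close_job())"
```

```text
the job is handed in; nothing more can be done
None
```

The mould is closed and left that way, the jaw is all the way back, and I handed the job in at about 21.5 s of the 56 s allowed. `close_job()` gave no verdict.

- **Squeezing:** Four squeezes of the trigger at 25 to 30 N closed the mould, each gaining about 5 mm of held jaw travel, not the 10 mm described. A fifth squeeze stopped early, at 34.3 mm finger opening against about 31.5 mm before. That confirmed the jaw was holding the mould shut with the trigger let go.
- **Release:** I pressed the white tab with shut fingers, about 5 to 6 mm at under 5 N. The jaw sprang back, and I then lifted clear.

**Last checks, from the scene camera:**
- The jaw pad is at about y 1.4 mm in the clamp's frame, where I work out roughly 1 mm for fully back.
- The loose half is at about y 52.9 mm (nominal 53.5 mm), with no seam visible.
- The trigger and tab are at rest, and the trays and block look unmoved.
- The robot touches nothing; the contact force reads below 1 N.

**What went wrong or disagreed:**
- My first two move calls were refused because the rows lacked some keys. Nothing moved.
- The network's pad and loose-half positions varied by several millimetres between pictures, so I judged closure by the images and the early trigger stop.

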